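# Switch the heel feeder over and run the next pair

## Task

The next pair of heels has to go down the other side of this heel feeder: with the fingertips, press the raised end of the seesaw gate down so that it rocks over its pivot and rests tipped the other way. Then push the two waiting heel blocks forward along the feed ledge and off its lip, so that both drop onto the gate and slide down that newly opened chute into its tote. Push and press only: do not pick up or lift the heels, and do not disturb the totes, jar, hammer or thread cone.

Things in the scene. Friction and masses are not known exactly. Their poses are not given: they have to be found in the camera images.
- feeder: Bench-top heel feeder, fixed: blue base and posts, bare steel ledge, gate and chutes. Origin on the bench straight under the gate's pivot; x axis along the feed direction (ledge to gate, roughly away from the robot), y to the left chute, z up. Outfeed chutes start under the gate's ends and slope down 28 degrees to y = +-217 mm, 60 mm high, over the totes' walls. Heels slide easily on its steel.
- ledge_lip (a point): Middle of the feed ledge's front edge, on its floor: feeder x = -42 mm, 207 mm high. The ledge is a level steel U-channel, 203 mm long back from here towards the robot (feeder -x), open at its rear, 68 mm wide inside, side guides 12 mm above its floor. Beyond the lip the gate's trough lies 20 to 30 mm lower. Axes as the feeder's.
- gate (a joint): Tilt of the seesaw gate (rad) about its pivot, along feeder x, 160 mm high: 0 level, stops at +-0.49. Positive: left end (feeder +y) raised, parts run right; negative: right end raised, parts run left. Starts on either stop. A 56 mm wide steel over-centre weight behind its far wall, up to 87 mm above the axis, makes it top-heavy: 3 to 4 N down on the raised end moves it; past level it falls to the other stop and stays.
- gate_left (a point): Press point on the gate's floor, mid-width, 105 mm left (+y) of the pivot, 24 mm above its axis. Raised: 231 mm high, 81 mm from the pivot in plan; lowered: 132 mm and 104 mm. The gate is an open-ended steel trough 250 mm long, 76 mm wide inside, walls 22 mm high (far wall 44 mm in the middle; near wall has a 94 mm gap there for incoming parts).
- gate_right (a point): The same point at the gate's right (-y) end, 105 mm from the pivot.
- heel_a_center (a point): Centre of a heel block of stacked leather on a black rubber lift: D-shaped in plan, 57 mm long, 54 mm wide, 30 mm high, 40 to 85 g. Two such blocks wait in line on the ledge, flat face to the rear, round end (heel's +x) towards the lip; this point is midway along the length, 15 mm above the ledge's floor. Either one may be nearer the gate.
- heel_b_center (a point): Centre of the other heel block, the same in shape and size.
- tote_left: Loose open grey tote under the end of the left chute (feeder +y side): 160 mm (x) by 200 mm (y) by 45 mm high, walls 4 mm; origin at the centre of its underside.
- tote_right: The same tote under the end of the right chute (feeder -y side).
- jar: Bystander: amber glue jar, 64 mm across, 85 mm high; origin at its underside's centre. Near the feeder, left of the ledge. Leave it.
- hammer: Bystander: hammer lying on the bench right of the ledge; origin under it. Leave it.
- thread: Bystander: cone of red thread, 52 mm across, 76 mm high; origin at its underside's centre. Left of the ledge. Leave it.
Not all that is in view belongs to the job. What is shaped like the part that bears heel_b_center but orange, purple or white is not meant.

How it is judged:
By the outcome, as a careful person would: the job done as asked, in the order asked, and still so for the second after the job is handed in, with the robot touching nothing.
It also fails if it takes over 51 s, if anything falls off the work surface, if the arm or the gripper's body presses on something with over 40 N, if the wrist force passes 120 N, or if a joint passes its speed limit or range.

## Robot

A 6-joint arm with a two-finger parallel gripper is mounted at the origin on the work surface. World frame = base frame: x ahead of the robot, y to its left, z up, the work surface at z = 0. Lengths are in m, angles in rad, forces in N, time in s.
With the tool pointing down it reaches from about 0.325 to 0.85 m from the base axis. Payload 15.5 kg.
Tool frame: the origin (TCP) lies at the very end of the fingers, on their centre line; the grasp point (between the pads) lies 19 mm behind it; z points along the fingers, y is the line along which they close (so a half turn about z gives the same grasp; the last joint's range is limited). The gripper opens to 91 mm and grips with 3 to 60 N. Pads are 32 mm wide; open, the fingers measure 118 mm over their backs; the gripper's body (76 mm by 178 mm) begins 60 mm behind the grasp point.
Start: joints at [-1.379, 0.494, 1.345, -0, 1.302, -0.096], TCP at [0.177, -0.599, 0.214] pointing down, gripper open.
Joint ranges: [-2.91, 2.91], [-0.82, 2.16], [0.22, 2.67], [-1.22, 4.37], [0.12, 2.79], [-3.08, 3.08]. Speed limits (rad/s): [1.89, 1.89, 2.57, 3.01, 3.01, 3.01].

## Interface

Orientations are given as a rotation vector (axis times angle).
In Python, from workcell import r gives the robot as it stands.
- The arm moves only by the tool drive_tool, never from a script. Its argument "motion" is a list of rows, each an object with "translation": the shift along the world's x, y, z in mm, a list of three; "spin": the turn about the world's z in rad; "jaw": the opening in per cent of the stroke, from 0 (shut) to 100 (fully open). A call has exactly 5 rows; each row is the pose to reach, as a shift and turn from the pose commanded when the call began; what a row does not reach only later rows make up. A row lasts 1/8 s, in which the tool goes at most 62.5 mm and 10.7 degrees, less where a joint would pass 70% of its speed; a pose out of reach is approached as far as the arm can. A call with a gripper value outside its range is refused whole. The fingers move at their own pace and stop on an object; "force" is the grip in N (left out, the last holds). Time passes only in rows, so rows that repeat a pose let the fingers close, or fill a call up. It gives the time, the measured TCP pose, the force, the opening and the grip force at its end, in the units of the state.
- r.get_obs(): the state, without advancing time (a new reading comes with each control period).
- r.snapshot(name): name is "scene" or "top"; returns a dict with "image" (400x640x3 uint8, red, green, blue), "fovy" (degrees; the focal length in pixels is half the picture's height over the tangent of half this angle, whatever the lens; pixels are square), "cx", "cy" (the principal point, pixels), "k1" (the pictures are not rectified: a ray, as slopes to the right and down, at radius r is drawn at 1 + k1 r^2 times it, then the intrinsics apply), "xyz" and "rotation" of the camera in the world. Camera axes: x right, y down, z forward; pixel columns grow to the right and rows downward; lengths in m; the calibration is good to about 2 mm. A picture is of the moment at which its call begins. There is no depth.
- r.hand_in(): hands the job in; it is judged then, once.
The state is a dict: "time": time; "qpos": joint angles; "dq": joint speeds; "effort": joint torques, N m; "tcp_pos": TCP position; "orientation": TCP orientation; "ft_force": force on the tool from outside, world axes, zero at the start; "torque": the same for the moment, N m; "width": finger opening in m; "finger_force": force on a finger pad.
Only numpy, scipy, OpenCV 4.12 (cv2) and the standard library are available. Lean on these libraries where they do the work, as an engineer would, in place of code of your own. Each camera call takes 0.05 s, during which the arm holds its last target. There are 200 camera calls.

## Working session

There is one attempt and no reset: what is moved stays moved. The work goes in short steps, Python scripts to look and compute and a tool call to move; the robot and the scene stay as the last step left them, time stands still between calls to the robot, and variables do not carry over. Pictures are saved under pics/ and viewed, at most 10 in all, crops included, and the job is handed in when it is done.

Besides the shell and the picture viewer there is one more tool, called after "Call:" as name(argument=value, ...) on one line, values as JSON. drive_tool: Moves the arm, as the interface text tells. Its arguments: {"type":"object","properties":{"motion":{"type":"array","items":{"type":"object","properties":{"translation":{"type":"array","items":{"type":"number"}},"spin":{"type":"number"},"jaw":{"type":"number"}}}},"force":{"type":"number"}},"required":["motion"]}

```bash
mkdir -p pics; python3 - <<'E'
from workcell import r
import cv2,pickle
d={}
for n in("scene","top"):
    s=r.snapshot(n);d[n]=s
    cv2.imwrite(f"pics/{n}0.png",cv2.cvtColor(s["image"],cv2.COLOR_RGB2BGR))
    print(n,{k:v for k,v in s.items() if k!="image"})
pickle.dump(d,open("s0.pkl","wb"))
print(r.get_obs())
E
```

```text
scene {'fovy': 51.43054747323086, 'cx': 320.1816213614526, 'cy': 201.49903987326206, 'k1': 0.037997609668894046, 'xyz': array([0.89151903, 0.5850093 , 1.13365815]), 'rotation': array([-0.75806765, -2.76729919,  0.85804024])}
top {'fovy': 47.18887933748926, 'cx': 321.31083519756675, 'cy': 197.47392247178163, 'k1': -0.05013153738223942, 'xyz': array([0.44186326, 0.01605498, 1.45595026]), 'rotation': array([-2.20519266,  2.15216724, -0.06207618])}
{'time': 0.1, 'qpos': array([-1.37851789e+00,  4.94114163e-01,  1.34604578e+00,  2.32961105e-05,
        1.30251811e+00, -9.55061820e-02]), 'dq': array([ 0.00265367, -0.00187914, -0.00129222,  0.00078282, -0.00046496,
       -0.00054652]), 'effort': array([ 3.01773660e-03, -8.80239773e+01, -3.82546020e+01,  7.10541196e-02,
        4.83542634e-02, -1.58093775e-05]), 'tcp_pos': array([ 0.17733553, -0.59896418,  0.2134101 ]), 'orientation': array([-3.10805279e+00, -4.50327448e-01,  4.72093022e-05]), 'ft_force': array([ 0.29789282, -0.70843532,  0.73023644]), 'torque': array([ 0.02321606,  0.06247121, -0.0444533 ]), 'finger_force': 0.0, 'width': 0.09132863565045189}
```

View pics/scene0.png

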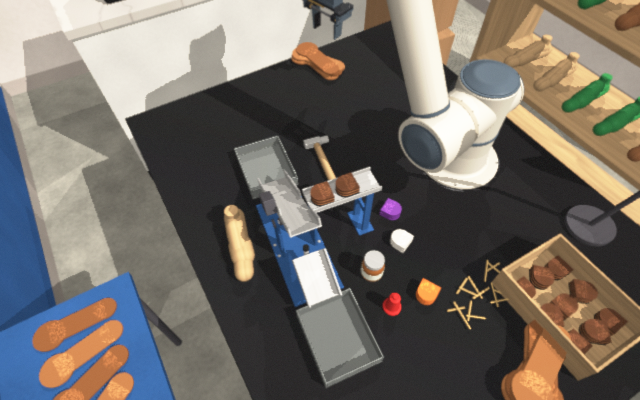

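View pics/top0.png

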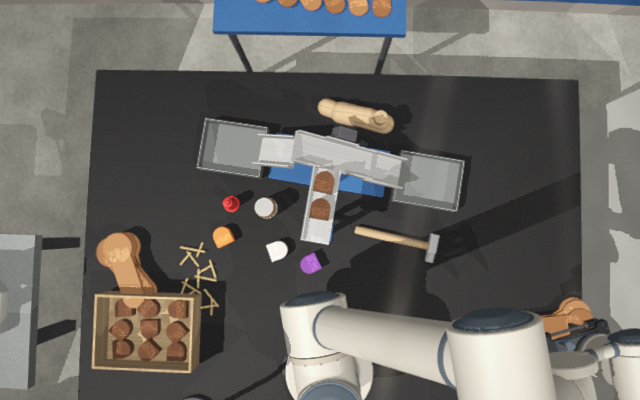

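The gate spans (295,148)–(402,175) in the top view, with heels at (323,181) and (320,208). The left tote is at (233,148) and the right tote at (428,180). I'll enlarge the feeder.

```bash
cat > h.py <<'E'
import numpy as np,cv2
from scipy.spatial.transform import Rotation as R
def K(s):
    f=200/np.tan(np.radians(s["fovy"]/2)); return np.array([[f,0,s["cx"]],[0,f,s["cy"]],[0,0,1]])
def ray(s,p):
    d=np.array([s["k1"],0,0,0,0.])
    u=cv2.undistortPoints(np.array([[p]],float),K(s),d)[0,0]
    return R.from_rotvec(s["rotation"]).apply([u[0],u[1],1])
def onz(s,p,z):
    v=ray(s,p); return s["xyz"]+v*(z-s["xyz"][2])/v[2]
def proj(s,P):
    Rm=R.from_rotvec(s["rotation"]).inv(); 
    q=cv2.projectPoints(Rm.apply(np.atleast_2d(P)-s["xyz"]),np.zeros(3),np.zeros(3),K(s),np.array([s["k1"],0,0,0,0.]))[0][:,0]
    return q
E
python3 - <<'E'
import pickle,cv2
from h import *
d=pickle.load(open("s0.pkl","rb"))
a=d["top"]["image"][110:250,190:470]; b=d["scene"]["image"][130:330,220:390]
cv2.imwrite("pics/c1.png",cv2.resize(a[:,:,::-1],(784,392),interpolation=cv2.INTER_CUBIC))
cv2.imwrite("pics/c2.png",cv2.resize(b[:,:,::-1],(510,600),interpolation=cv2.INTER_CUBIC))
E
```

```text
(no output)
```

View pics/c1.png

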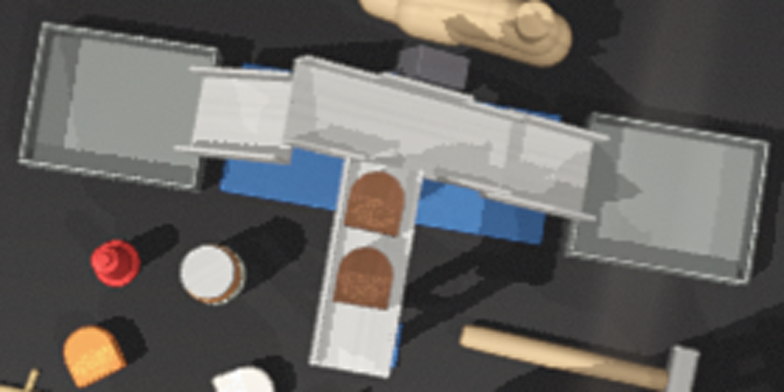

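View pics/c2.png

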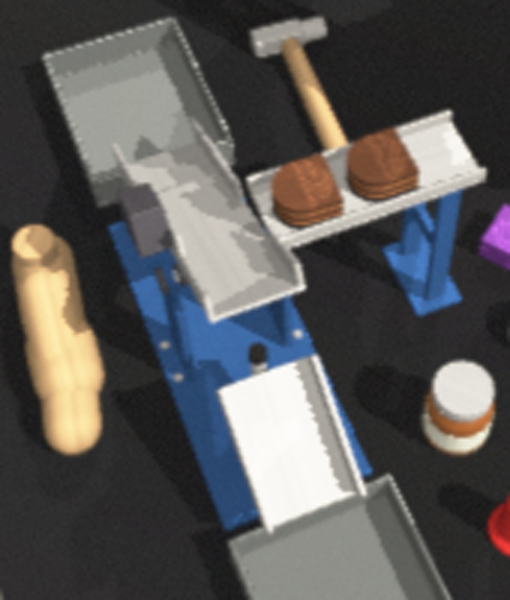

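The left end is raised (its edge spans c2 (213,318)–(300,288) and overhangs the open left chute), so I press left. The heels are at c1 (375,203) and (363,278), and the ledge's rear corners at c1 (311,364) and (390,377).

```bash
python3 - <<'E'
import pickle
from h import *
d=pickle.load(open("s0.pkl","rb"));t=d["top"];s=d["scene"]
c1=lambda x,y:(x/2.8+190,y/2.8+110); c2=lambda x,y:(x/3+220,y/3+130)
P={n:onz(t,c1(*p),.219)[:2] for n,p in dict(rl=(311,364),rr=(390,377),fl=(347,155),fr=(424,172)).items()}
print(P)
ax=(P["fl"]+P["fr"]-P["rl"]-P["rr"]);print("yaw ledge",np.arctan2(ax[1],ax[0]))
e=P["rl"]-P["rr"];print("yaw rear",np.arctan2(-e[0],e[1]),np.linalg.norm(e))
# tote far corners outer rim .045
T={n:onz(t,c1(*p),.045)[:2] for n,p in dict(LL=(42,24),LN=(20,163),RF=(768,143),RN=(747,283)).items()}
a=(T["LL"]+T["LN"])-(T["RF"]+T["RN"]);print("yaw totes",np.arctan2(-a[0],a[1]),np.linalg.norm(a)/2)
# heels: mask centroids, top face z .237
hsv=cv2.cvtColor(t["image"],cv2.COLOR_RGB2HSV)
m=cv2.inRange(hsv,(3,90,50),(15,255,220));m[:165]=0;m[225:]=0;m[:,:305]=0;m[:,340:]=0
n,l,st,c=cv2.connectedComponentsWithStats(m)
H=[onz(t,c[i],.235)[:2] for i in range(1,n) if st[i,4]>100];print("heels",H)
if len(H)==2: h=H[0]-H[1];print("heel yaw",np.arctan2(h[1],h[0]),np.linalg.norm(h))
yaw=np.arctan2(ax[1],ax[0])
for yaw in (yaw,np.arctan2(-a[0],a[1])):
  u=np.array([np.cos(yaw),np.sin(yaw)]);v=np.array([-u[1],u[0]])
  O=(P["rl"]+P["rr"])/2+.245*u
  F=lambda x,y,z:np.r_[O+x*u+y*v,z]
  pts=[F(-.245,0,.207),F(-.042,0,.207),F(-.042,.037,.219),F(0,.081,.231),F(-.04,.217,.06),F(.04,.217,.06),F(-.04,-.217,.06)]
  print(yaw,O)
  print("c1",np.round((proj(t,pts)-[190,110])*2.8)); print("c2",np.round((proj(s,pts)-[220,130])*3))
  for h in H: print("heel in feeder",(h-O)@u,(h-O)@v)
E
```

```text
{'rl': array([0.41307764, 0.08573148]), 'rr': array([0.40254733, 0.00947573]), 'fl': array([0.61635049, 0.05634543]), 'fr': array([ 0.60144458, -0.01884609])}
yaw ledge -0.1425183764744946
yaw rear -0.13722418930489144 0.07697939866194799
yaw totes -0.14125930700006534 0.8201793751265136
heels [array([0.56877051, 0.02820464]), array([0.49686206, 0.0372865 ])]
heel yaw -0.12563240696521463 0.07247968831989045
-0.1425183764744946 [0.65032854 0.01280468]
c1 [[351. 370.]
 [385. 165.]
 [348. 157.]
 [310. 106.]
 [191. 149.]
 [204.  78.]
 [581. 214.]]
c2 [[464. 146.]
 [262. 216.]
 [276. 240.]
 [249. 289.]
 [352. 491.]
 [270. 524.]
 [192. 140.]]
heel in feeder -0.08291849672370759 0.003659614406532929
heel in feeder -0.1553878520061463 0.002435782761192391
-0.14125930700006534 [0.65037216 0.01311006]
c1 [[351. 370.]
 [385. 165.]
 [348. 157.]
 [310. 106.]
 [191. 149.]
 [204.  78.]
 [581. 214.]]
c2 [[464. 146.]
 [262. 216.]
 [277. 240.]
 [249. 289.]
 [353. 491.]
 [270. 524.]
 [192. 140.]]
heel in feeder -0.08291401748645362 0.003455539686593467
heel in feeder -0.15538485621632128 0.0023229529402561833
```

Call:
drive_tool(motion=[{"translation":[0,0,60],"spin":-0.1,"jaw":0},{"translation":[10,30,115],"spin":-0.2,"jaw":0},{"translation":[40,75,140],"spin":-0.3,"jaw":0},{"translation":[75,120,140],"spin":-0.4,"jaw":0},{"translation":[110,165,140],"spin":-0.43,"jaw":0}])

```text
time: 0.72
tcp_pos: [0.2881, -0.4328, 0.3541]
orientation: [3.133, -0.227, 0.0]
ft_force: [-0.1, -0.8, -0.5]
width: 0.044
finger_force: 0.0
```

Call:
drive_tool(motion=[{"translation":[35,50,0],"spin":0,"jaw":0},{"translation":[70,100,0],"spin":0,"jaw":0},{"translation":[105,150,0],"spin":0,"jaw":0},{"translation":[140,200,0],"spin":0,"jaw":0},{"translation":[175,250,0],"spin":0,"jaw":0}])

```text
time: 1.35
tcp_pos: [0.4631, -0.1824, 0.3538]
orientation: [-3.134, 0.223, 0.0]
ft_force: [0.3, -0.4, -0.4]
width: 0.0004
finger_force: 0.0
```

Call:
drive_tool(motion=[{"translation":[40,45,0],"spin":0,"jaw":0},{"translation":[80,90,0],"spin":0,"jaw":0},{"translation":[115,140,0],"spin":0,"jaw":0},{"translation":[150,190,0],"spin":0,"jaw":0},{"translation":[180,240,0],"spin":0,"jaw":0}])

```text
time: 1.98
tcp_pos: [0.6433, 0.0576, 0.3534]
orientation: [3.134, -0.223, -0.001]
ft_force: [-0.3, -0.8, 0.0]
width: 0.0003
finger_force: 0.0
```

Call:
drive_tool(motion=[{"translation":[19,39,0],"spin":0,"jaw":0},{"translation":[19,39,-30],"spin":0,"jaw":0},{"translation":[19,39,-60],"spin":0,"jaw":0},{"translation":[19,39,-80],"spin":0,"jaw":0},{"translation":[19,39,-80],"spin":0,"jaw":0}])

```text
time: 2.6
tcp_pos: [0.6605, 0.0947, 0.2722]
orientation: [3.133, -0.223, -0.006]
ft_force: [0.2, -0.4, 0.6]
width: 0.0005
finger_force: 0.0
```

```bash
python3 - <<'E'
from workcell import r
import cv2
im=r.snapshot("scene")["image"][110:310,220:390]
cv2.imwrite("pics/p1.png",cv2.resize(im[:,:,::-1],(510,600),interpolation=cv2.INTER_CUBIC))
o=r.get_obs();print(o["tcp_pos"],o["ft_force"])
E
```

```text
[0.6611614  0.09469593 0.27365031] [ 0.5359601  -0.01400992  0.82533472]
```

View pics/p1.png

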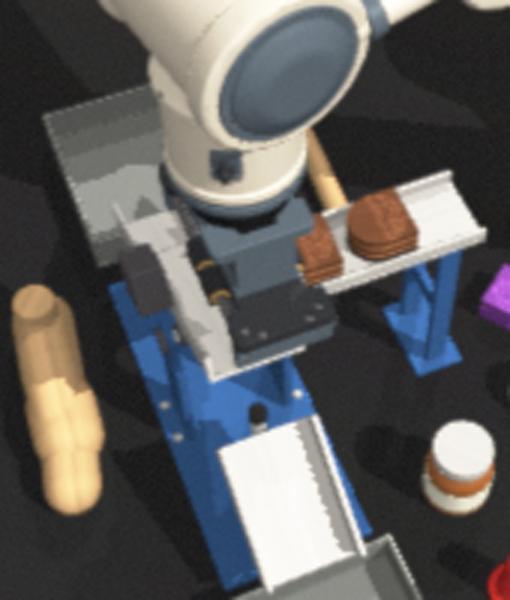

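The gripper body sits over the raised left end (~(265,290)) and clears the weight at (145,280) and the heels. Pressing now.

Call:
drive_tool(motion=[{"translation":[0,0,-15],"spin":0,"jaw":0},{"translation":[0,0,-30],"spin":0,"jaw":0},{"translation":[0,0,-40],"spin":0,"jaw":0},{"translation":[0,0,-50],"spin":0,"jaw":0},{"translation":[0,0,-60],"spin":0,"jaw":0}])

```text
time: 3.28
tcp_pos: [0.6616, 0.0947, 0.2135]
orientation: [-3.134, 0.223, -0.001]
ft_force: [0.4, 0.9, 1.9]
width: 0.0004
finger_force: 1.1
```

Call:
drive_tool(motion=[{"translation":[0,0,-10],"spin":0,"jaw":0},{"translation":[0,0,-20],"spin":0,"jaw":0},{"translation":[0,0,-30],"spin":0,"jaw":0},{"translation":[0,0,-38],"spin":0,"jaw":0},{"translation":[0,0,-44],"spin":0,"jaw":0}])

```text
time: 3.9
tcp_pos: [0.6613, 0.0947, 0.1693]
orientation: [3.134, -0.223, -0.001]
ft_force: [-0.3, -0.0, 0.2]
width: 0.0002
finger_force: 0.0
```

Call:
drive_tool(motion=[{"translation":[0,0,0],"spin":0,"jaw":0},{"translation":[0,0,0],"spin":0,"jaw":0},{"translation":[0,0,40],"spin":0,"jaw":0},{"translation":[0,0,90],"spin":0,"jaw":0},{"translation":[0,0,150],"spin":0,"jaw":10}])

```text
time: 4.53
tcp_pos: [0.6609, 0.0947, 0.3213]
orientation: [3.134, -0.223, -0.001]
ft_force: [1.7, -0.4, 0.2]
width: 0.0075
finger_force: 0.0
```

Call:
drive_tool(motion=[{"translation":[-50,-10,10],"spin":0,"jaw":27},{"translation":[-105,-25,10],"spin":0,"jaw":27},{"translation":[-160,-40,10],"spin":0,"jaw":27},{"translation":[-205,-50,10],"spin":0,"jaw":27},{"translation":[-224,-50,0],"spin":0,"jaw":27}])

```text
time: 5.15
tcp_pos: [0.4356, 0.0443, 0.321]
orientation: [3.134, -0.224, 0.004]
ft_force: [1.0, 0.3, 1.1]
width: 0.0244
finger_force: 0.0
```

```bash
python3 - <<'E'
from workcell import r
import cv2
im=r.snapshot("scene")["image"][110:310,220:390]
cv2.imwrite("pics/p2.png",cv2.resize(im[:,:,::-1],(510,600),interpolation=cv2.INTER_CUBIC))
o=r.get_obs();print(o["tcp_pos"],o["orientation"],o["width"])
E
```

```text
[0.43373853 0.04456239 0.31952404] [ 3.13353752e+00 -2.23676768e-01 -9.08763464e-04] 0.02441387478849985
```

View pics/p2.png

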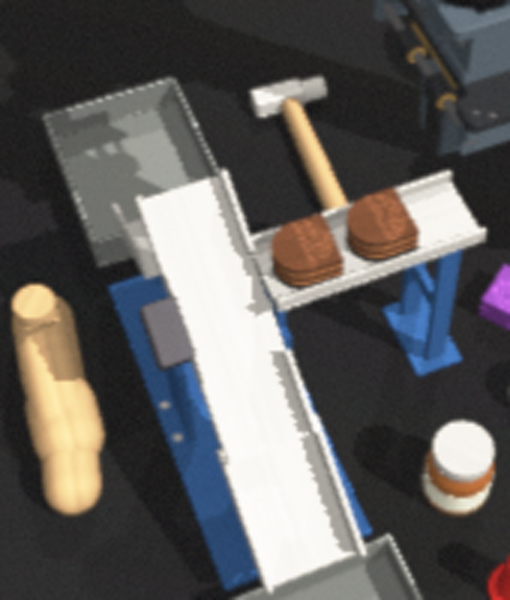

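The gate now rests left-end-down, lined up with the left chute at (280,450), and both heels are undisturbed at (307,250) and (382,222). Next I lower behind the rear heel.

Call:
drive_tool(motion=[{"translation":[0,0,-30],"spin":0,"jaw":27},{"translation":[0,0,-60],"spin":0,"jaw":27},{"translation":[0,0,-85],"spin":0,"jaw":27},{"translation":[0,0,-104],"spin":0,"jaw":27},{"translation":[0,0,-104],"spin":0,"jaw":27}])

```text
time: 5.82
tcp_pos: [0.4373, 0.0448, 0.2154]
orientation: [3.134, -0.223, -0.003]
ft_force: [-0.9, -0.2, 0.3]
width: 0.0247
finger_force: 0.0
```

Call:
drive_tool(motion=[{"translation":[10,-1.4,0],"spin":0,"jaw":27},{"translation":[20,-2.8,0],"spin":0,"jaw":27},{"translation":[30,-4.2,0],"spin":0,"jaw":27},{"translation":[40,-5.6,0],"spin":0,"jaw":27},{"translation":[50,-7,0],"spin":0,"jaw":27}])

```text
time: 6.45
tcp_pos: [0.4881, 0.0376, 0.2159]
orientation: [3.134, -0.223, -0.0]
ft_force: [-1.2, -0.8, -1.2]
width: 0.0244
finger_force: 0.2
```

Call:
drive_tool(motion=[{"translation":[9,-1.3,0],"spin":0,"jaw":27},{"translation":[18,-2.5,0],"spin":0,"jaw":27},{"translation":[27,-3.8,0],"spin":0,"jaw":27},{"translation":[36,-5,0],"spin":0,"jaw":27},{"translation":[42,-6,0],"spin":0,"jaw":27}])

```text
time: 7.08
tcp_pos: [0.53, 0.0316, 0.2159]
orientation: [3.134, -0.223, 0.0]
ft_force: [-1.3, 0.1, 0.3]
width: 0.025
finger_force: 0.5
```

Call:
drive_tool(motion=[{"translation":[3,-0.4,0],"spin":0,"jaw":27},{"translation":[6,-0.8,0],"spin":0,"jaw":27},{"translation":[6,-0.8,0],"spin":0,"jaw":27},{"translation":[6,-0.8,0],"spin":0,"jaw":27},{"translation":[6,-0.8,0],"spin":0,"jaw":27}])

```text
time: 7.7
tcp_pos: [0.5353, 0.0309, 0.2159]
orientation: [3.134, -0.223, -0.0]
ft_force: [-0.6, -0.1, -0.9]
width: 0.0243
finger_force: 0.0
```

```bash
python3 - <<'E'
from workcell import r
import cv2
im=r.snapshot("scene")["image"][130:390,200:420]
cv2.imwrite("pics/p3.png",cv2.resize(im[:,:,::-1],(506,598),interpolation=cv2.INTER_CUBIC))
E
```

```text
(no output)
```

View pics/p3.png

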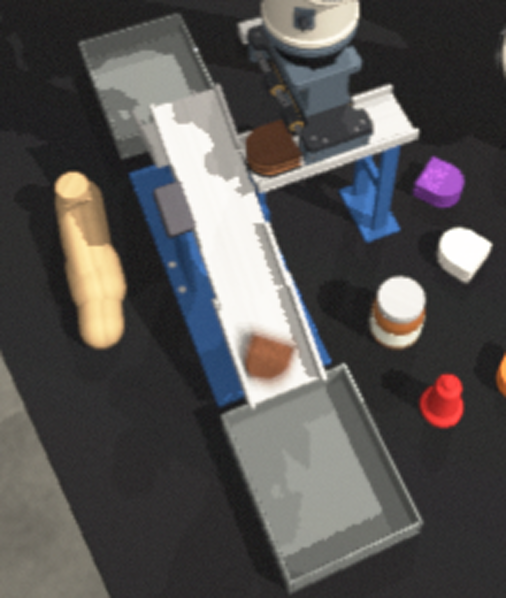

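The first heel is sliding down the left chute (268,355), and the second is at the lip (272,148). I'll keep pushing.

Call:
drive_tool(motion=[{"translation":[9,-1.3,0],"spin":0,"jaw":27},{"translation":[18,-2.5,0],"spin":0,"jaw":27},{"translation":[27,-3.8,0],"spin":0,"jaw":27},{"translation":[36,-5,0],"spin":0,"jaw":27},{"translation":[45,-6.3,0],"spin":0,"jaw":27}])

```text
time: 8.38
tcp_pos: [0.5812, 0.0244, 0.2159]
orientation: [3.134, -0.223, 0.0]
ft_force: [0.4, 0.3, -0.6]
width: 0.0246
finger_force: 0.1
```

Call:
drive_tool(motion=[{"translation":[9,-1.3,0],"spin":0,"jaw":27},{"translation":[18,-2.5,0],"spin":0,"jaw":27},{"translation":[24,-3.4,0],"spin":0,"jaw":27},{"translation":[24,-3.4,0],"spin":0,"jaw":27},{"translation":[24,-3.4,0],"spin":0,"jaw":27}])

```text
time: 9.0
tcp_pos: [0.6049, 0.0214, 0.2161]
orientation: [-3.133, 0.223, -0.002]
ft_force: [1.7, 4.1, -1.2]
width: 0.0248
finger_force: 2.3
```

Call:
drive_tool(motion=[{"translation":[-10,1.4,5],"spin":0,"jaw":27},{"translation":[-20,2.8,40],"spin":0,"jaw":27},{"translation":[-40,5,90],"spin":0,"jaw":27},{"translation":[-70,5,120],"spin":0,"jaw":27},{"translation":[-100,5,120],"spin":0,"jaw":27}])

```text
time: 9.62
tcp_pos: [0.5042, 0.0259, 0.3385]
orientation: [3.133, -0.223, 0.007]
ft_force: [-0.9, 0.2, 0.4]
width: 0.0245
finger_force: 0.0
```

Call:
drive_tool(motion=[{"translation":[0,0,0],"spin":0,"jaw":27},{"translation":[0,0,0],"spin":0,"jaw":27},{"translation":[0,0,0],"spin":0,"jaw":27},{"translation":[0,0,0],"spin":0,"jaw":27},{"translation":[0,0,0],"spin":0,"jaw":27}])

```text
time: 10.25
tcp_pos: [0.5046, 0.0262, 0.3357]
orientation: [3.134, -0.223, -0.001]
ft_force: [-0.2, 0.6, 0.4]
width: 0.0249
finger_force: 0.0
```

```bash
python3 - <<'E'
from workcell import r
import cv2
im=r.snapshot("scene")["image"][130:390,200:420]
cv2.imwrite("pics/p4.png",cv2.resize(im[:,:,::-1],(506,598),interpolation=cv2.INTER_CUBIC))
E
```

```text
(no output)
```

View pics/p4.png

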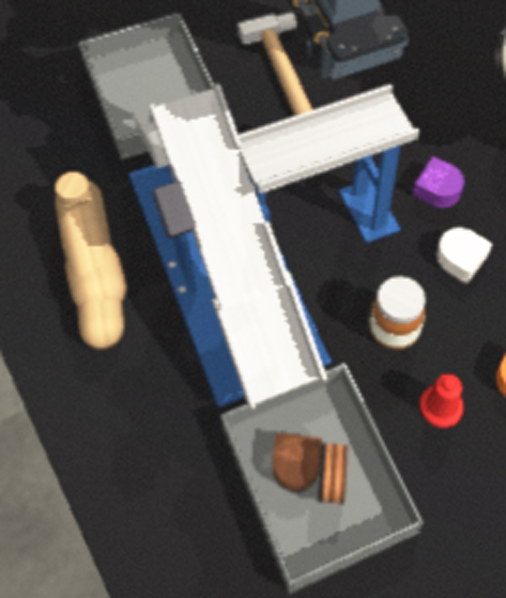

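Both heels are in the left tote, at (297,462) and (335,473). The ledge is empty and nothing else has moved.

Call:
drive_tool(motion=[{"translation":[0,0,0],"spin":0,"jaw":27},{"translation":[0,0,0],"spin":0,"jaw":27},{"translation":[0,0,0],"spin":0,"jaw":27},{"translation":[0,0,0],"spin":0,"jaw":27},{"translation":[0,0,0],"spin":0,"jaw":27}])

```text
time: 10.92
tcp_pos: [0.5044, 0.0262, 0.3359]
orientation: [3.134, -0.223, 0.0]
ft_force: [-0.2, -0.3, 0.3]
width: 0.0248
finger_force: 0.0
```

```bash
python3 -c "
from workcell import r
print(r.hand_in())"
```

```text
the job is handed in; nothing more can be done
None
```

The gate is tipped to the left, both heels slid down the left chute into the left tote, nothing else was disturbed in the final picture, and I handed the job in at about 11 s.

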